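Stock the table caddy and leave the look-alikes

ROBOT

A 6-joint arm with a two-finger parallel gripper is mounted at the origin on a cart in front of the work surface, level with it; the furniture and walls round the work are solid. World frame = base frame: x ahead of the robot, y to its left, z up, the work surface at z = 0. Lengths are in m, angles in rad, forces in N, time in s.
With the tool pointing down it reaches from about 0.325 to 0.775 m from the base axis. Payload 5.5 kg.
Tool frame: the origin (TCP) lies between the finger pads; the fingertips stand 8 mm ahead of it and the grasp point (between the pads) lies 11 mm behind it (tcp_to_tips is the distance from the TCP to the fingertips, in m); z points along the fingers, y is the direction in which the jaws open and shut (so a half turn about z gives the same grasp; the last joint's range is limited). The gripper opens to 88 mm and grips with 3 to 60 N. Pads are 20 mm wide; open, the fingers measure 115 mm over their backs; the gripper's body (75 mm by 178 mm) begins 61 mm behind the grasp point.
Start: joints at [-1.326, 0.091, 1.231, -0, 1.82, -0.057], TCP at [0.178, -0.573, 0.231] pointing down, gripper open.
Joint ranges: [-2.87, 2.87], [-0.86, 2.18], [0.17, 2.46], [-1.51, 4.65], [0.06, 2.69], [-2.65, 2.65]. Speed limits (rad/s): [2.57, 2.57, 3.01, 3.14, 3.14, 3.14].

INTERFACE

Orientations are given as a unit quaternion [w, x, y, z].
In Python, from bench import * gives the robot as it stands. Calls block until the motion is done:
- move_to(position, orientation): joint-space move of the TCP to a pose.
- move_l(position, speed=0.15, orientation=None): straight line of the TCP; orientation=None keeps the orientation; speed is the mean speed in m/s.
- movej(angles): joint-space move.
- gripper_open() and close(): open the fingers fully, or close them until they stop; the grip force is fixed at half the most.
- hold(seconds).
- inverse_kinematics(position, orientation): joint angles nearest the present ones, or None.
- state(): the state.
- get_image(name): name is "scene" or "side" or "wrist"; returns a dict with "frame" (420x560x3 uint8, blue, green, red), "depth" (420x560 float32, m along the optical axis (not along the pixel's ray), 0 where there is no reading), "camera_matrix" (3x3 intrinsics, pixels), "view" (4x4, takes a point from world to camera coordinates). Camera axes: x right, y up, looking along -z (the intrinsics and any distortion apply to the point x, -y, -z); pixel columns grow to the right and rows downward; lengths in m; the calibration is good to about 2 mm. A picture is of the moment at which its call begins.
A pose or a line that the arm cannot do raises IKError and nothing moves.
- job_done(): hands the job in, once; it reports no verdict.
The state is a dict: "time": time; "joint_pos": joint angles; "dq": joint speeds; "joint_torque": joint torques, N m; "ee_pos": TCP position; "ee_rot": TCP orientation; "ft_force": force on the tool from outside, world axes, zero at the start; "moment": the same for the moment, N m; "finger_gap": finger opening in m.
Only numpy, scipy, OpenCV 4.12 (cv2) and the standard library are available. Lean on these libraries where they do the work, as an engineer would, in place of code of your own. Each camera call takes 0.05 s, during which the arm holds its last target. There are 200 camera calls.

TASK

Stock the wooden caddy for a table: stand the small glass shaker in the square pocket, the shorter stack of wafer cups in the tall-walled round pocket and the cream cup, lid up, in the shallow round dish, and lay the sugar sachet flat on the rest between its two end stops, lengthwise from stop to stop; each should be roughly in the middle of its place. The taller wafer stack and the big sugar dispenser do not belong: leave them standing where they are.

Things in the scene. Friction and masses are not known exactly. Their poses are not given: they have to be found in the camera images.
- shaker: Small clear glass shaker with a grey domed cap, round, 44 mm across up to 74 mm high, cap 34 mm across, 90 mm tall overall, about 0.1 kg. Loose, upright. Origin: centre of its underside; z up.
- wafers_short: The shorter of two upright stacks of brown wafer cups: 116 mm tall, round, 54 mm across at the rims, narrower at the foot, about 0.05 kg. Loose. Origin: centre of its underside; z up.
- creamer: Portion cup of coffee cream with a flat beige foil lid: 19 mm tall, lid 39 mm across, with a small foil tab; cup narrower below the lid; about 14 g. Loose, lid up. Origin: under the middle of its 48 mm length (own x); the tab points to own -x, so the centre of the round cup is 4.5 mm toward own +x. z up.
- sugar_stick: Flat white sugar sachet with one red end, 62 mm long (own y), 22 mm wide (own x), 8 mm thick, rigid, about 12 g. Loose, lying flat. Origin: centre of its underside; z up.
- wafers_tall: Look-alike that stays: the taller stack of brown wafer cups, 130 mm tall, 54 mm across. Loose, upright. Origin: centre of its underside; z up.
- dispenser: Look-alike that stays: big glass sugar dispenser with a steel cap and spout, 68 mm across, 137 mm tall, 0.42 kg. Loose, upright. Origin: centre of its underside; z up.
- square_holder: One of four inserts, pale wood on a dark 86 mm square wooden base, in a 2 by 2 grid in a fixed low wooden caddy (186 mm square, rim 14 mm high); corners vary. Origin: centre of its underside, 6 mm above the worktop. Bears a square open pocket, 60 mm inside, walls 6 mm thick that rise to 24 mm above the origin; pocket floor 6 mm above the origin, under the middle.
- round_holder: One of four inserts, pale wood on a dark 86 mm square wooden base, in a 2 by 2 grid in a fixed low wooden caddy (186 mm square, rim 14 mm high); corners vary. Origin: centre of its underside, 6 mm above the worktop. Bears a round open pocket with a tall wall, 72 mm inside, wall 5 mm thick, rising to 34 mm above the origin; floor 6 mm above the origin.
- dish_holder: One of four inserts, pale wood on a dark 86 mm square wooden base, in a 2 by 2 grid in a fixed low wooden caddy (186 mm square, rim 14 mm high); corners vary. Origin: centre of its underside, 6 mm above the worktop. Bears a smaller shallow round dish, 58 mm inside, 4 mm thick lip that rises only to 11 mm above the origin (5 mm above the dish floor); floor 6 mm above the origin.
- stick_rest: One of four inserts, pale wood on a dark 86 mm square wooden base, in a 2 by 2 grid in a fixed low wooden caddy (186 mm square, rim 14 mm high); corners vary. Origin: centre of its underside, 6 mm above the worktop. A flat rest, surface 6 mm above the origin, with two upright end stops, 80 mm apart inside along own y, each 50 mm wide (own x), 3 mm thick, rising to 18 mm above the origin; sides (own x) open..
Not all that is in view belongs to the job. What is shaped like the shaker but black or green is not meant.

How it is judged:
By the outcome, as a careful person would: the job done as asked, in the order asked, and still so for the second after the job is handed in, with the robot touching nothing.
It also fails if it takes over 106 s, if anything falls off the work surface, if the arm or the gripper's body presses on something with over 40 N, if the wrist force passes 120 N, or if a joint passes its speed limit or range.

## Working session

There is one attempt and no reset: what is moved stays moved. The work goes in short steps, each a Python script; the robot and the scene stay as the last script left them, time stands still between calls to the robot, and variables do not carry over. Pictures are saved under pics/ and viewed, about 12 in all and at most 16, crops included, and the job is handed in when it is done.

```bash
ls; mkdir -p pics; python3 - <<'E'
from bench import *
import cv2,numpy as np
for n in("scene","side","wrist"):
    r=get_image(n); np.savez(f"pics/{n}0.npz",**r); cv2.imwrite(f"pics/{n}0.png",r["frame"])
    V=np.linalg.inv(r["view"]); print(n,V.round(3).tolist(),r["camera_matrix"].tolist(),(r["depth"]>0).mean(),r.keys())
print(state())
E
```

```text
pics
scene [[0.407, 0.567, -0.716, -0.485], [-0.914, 0.24, -0.328, -0.464], [-0.014, 0.788, 0.616, 0.911], [0.0, 0.0, 0.0, 1.0]] [[514.3688576077683, 0.0, 274.2818825852452], [0.0, 514.3688576077683, 213.06792209849303], [0.0, 0.0, 1.0]] 0.9960969387755102 dict_keys(['frame', 'depth', 'camera_matrix', 'view'])
side [[0.965, 0.167, -0.203, 0.316], [-0.263, 0.596, -0.758, -0.796], [-0.005, 0.785, 0.619, 0.713], [0.0, 0.0, 0.0, 1.0]] [[386.34621799623085, 0.0, 279.7240106663968], [0.0, 386.34621799623085, 212.0339540967407], [0.0, 0.0, 1.0]] 0.9803613945578231 dict_keys(['frame', 'depth', 'camera_matrix', 'view'])
wrist [[0.297, 0.914, 0.276, 0.255], [-0.955, 0.285, 0.084, -0.549], [-0.002, -0.289, 0.957, 0.384], [0.0, 0.0, 0.0, 1.0]] [[363.23951048594574, 0.0, 287.7465989770624], [0.0, 363.23951048594574, 206.72174271777104], [0.0, 0.0, 1.0]] 0.9961437074829932 dict_keys(['frame', 'depth', 'camera_matrix', 'view'])
{'time': 0.15, 'joint_pos': array([-1.32570125e+00,  9.17199953e-02,  1.23157625e+00,  1.05866088e-05,
        1.81981334e+00, -5.67371360e-02]), 'dq': array([-0.00202122, -0.00065527, -0.00403243,  0.00066069,  0.00171881,
       -0.0002134 ]), 'joint_torque': array([ 3.07594237e-03, -4.47045958e+01, -4.06907558e+01,  7.00295367e-02,
        2.74788158e-02, -9.89908563e-05]), 'ee_pos': array([ 0.17829232, -0.57268181,  0.22976486]), 'ee_rot': array([-7.55582994e-04,  9.88633282e-01,  1.50345131e-01, -6.62173049e-05]), 'ft_force': array([ 0.19652238, -0.26791405,  0.48255397]), 'moment': array([0.01647768, 0.08105207, 0.01171084]), 'finger_gap': 0.08766944619847233}
```

View pics/scene0.png

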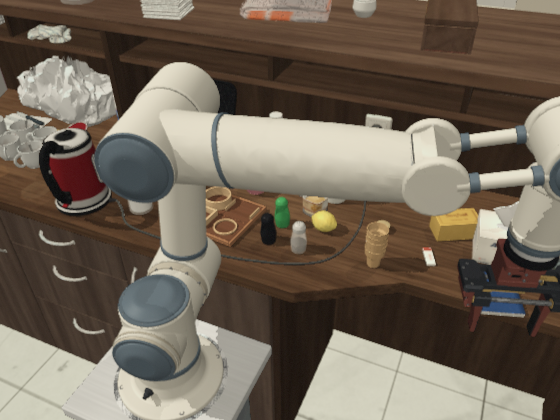

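View pics/side0.png

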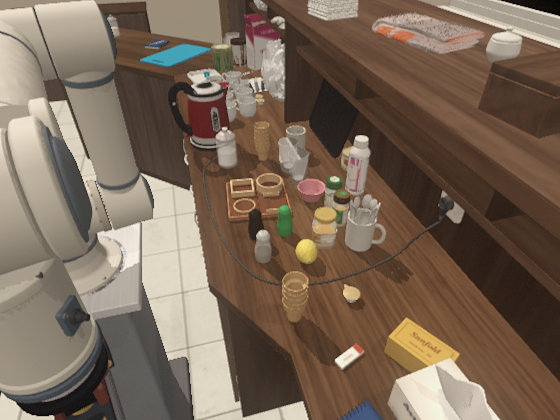

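The side view shows the caddy (258,198), grey shaker (263,247) next to black and green ones, wafer stacks at (294,297) and (262,140), dispenser (226,150), creamer (351,293) and sugar stick (349,356). In the scene view the arm hides part of the caddy, with the near stack at (375,243) and the stick at (429,257).

```bash
cat > h.py <<'E'
import numpy as np, cv2
def cloud(r):
    "world xyz per pixel"
    K=r["camera_matrix"]; d=r["depth"]; v,u=np.mgrid[:d.shape[0],:d.shape[1]]
    P=np.stack([(u-K[0,2])/K[0,0]*d,-(v-K[1,2])/K[1,1]*d,-d,np.ones_like(d)],-1)
    W=(P@np.linalg.inv(r["view"]).T)[...,:3]; W[d==0]=np.nan
    return W
def topdown(rs,x,y,s=0.001):
    "orthographic colour and height maps; row = x descending, col = y descending"
    H=int((x[1]-x[0])/s);Wd=int((y[1]-y[0])/s); Z=np.full((H,Wd),-1.); C=np.zeros((H,Wd,3),np.uint8)
    for r in rs:
        W=cloud(r).reshape(-1,3); c=r["frame"].reshape(-1,3)
        i=((x[1]-W[:,0])/s); j=((y[1]-W[:,1])/s)
        k=(i>=0)&(i<H)&(j>=0)&(j<Wd)&(W[:,2]<.2)
        o=np.where(k)[0]; o=o[np.argsort(W[o,2])]
        i=i[o].astype(int);j=j[o].astype(int); m=W[o,2]>=Z[i,j]
        Z[i[m],j[m]]=W[o[m],2]; C[i[m],j[m]]=c[o[m]]
    return Z,C
E
python3 - <<'E'
from h import *
r=dict(np.load("pics/side0.npz")); W=cloud(r)
for n,(u,v,h) in dict(caddy=(258,198,35),disp=(226,150,28),wfar=(262,140,25),wnear=(294,297,30),shaker=(263,247,20),lemon=(306,251,12),cream=(351,293,12),stick=(349,356,16),black=(255,224,18),green=(285,220,18),pink=(312,190,14),jar=(324,225,18)).items():
    p=W[v-h:v+h,u-15:u+15].reshape(-1,3); b=p[np.nanargmax(p[:,2])]
    q=p[p[:,2]>.006]; print(n,"centre",W[v,u].round(3),"highest",b.round(3),"med",np.nanmedian(q,0).round(3))
print("table z",W[330,230:280:10,2].round(4), W[300,420:450:10].round(3).tolist())
q=W.reshape(-1,3);q=q[(abs(q[:,2]-.2)<.15)&(q[:,0]>.2)&(q[:,0]<1.2)]
for z in(.06,.15,.25,.32): k=abs(q[:,2]-z)<.02; print(z,[ (round(a,2),q[k&(abs(q[:,1]-a)<.03)&(q[:,0]>.6)][:,0].min().round(2) if (k&(abs(q[:,1]-a)<.03)&(q[:,0]>.6)).any() else None) for a in(-.4,-.3,-.2,-.1,0,.1,.2,.3)])
E
```

```text
caddy centre [0.501 0.148 0.012] highest [ 0.46  -0.014  0.092] med [0.491 0.134 0.016]
disp centre [0.441 0.361 0.073] highest [0.446 0.378 0.138] med [0.437 0.373 0.077]
wfar centre [0.568 0.371 0.087] highest [0.57  0.417 0.133] med [0.569 0.379 0.086]
wnear centre [ 0.473 -0.317  0.098] highest [ 0.466 -0.313  0.117] med [ 0.48  -0.305  0.088]
shaker centre [ 0.456 -0.115  0.057] highest [ 0.46  -0.102  0.09 ] med [ 0.454 -0.109  0.044]
lemon centre [ 0.556 -0.151  0.05 ] highest [ 0.563 -0.137  0.056] med [ 0.561 -0.142  0.041]
cream centre [ 0.622 -0.279  0.02 ] highest [ 0.625 -0.267  0.022] med [ 0.621 -0.279  0.019]
stick centre [ 0.56  -0.418  0.006] highest [ 0.544 -0.419  0.011] med [ 0.558 -0.418  0.008]
black centre [ 0.455 -0.027  0.059] highest [ 0.46  -0.014  0.092] med [ 0.457 -0.02   0.045]
green centre [ 0.536 -0.031  0.058] highest [ 0.539 -0.02   0.09 ] med [ 0.535 -0.024  0.035]
pink centre [0.677 0.15  0.007] highest [0.683 0.06  0.104] med [0.667 0.144 0.027]
jar centre [ 0.618 -0.103  0.081] highest [ 0.605 -0.083  0.101] med [ 0.623 -0.1    0.072]
table z [-0.2814 -0.2941 -0.3066 -0.0076  0.0021] [[0.776, -0.326, -0.0], [0.799, -0.332, -0.001], [0.819, -0.34, 0.001]]
0.06 [(-0.4, np.float64(0.63)), (-0.3, np.float64(0.93)), (-0.2, np.float64(0.84)), (-0.1, np.float64(0.6)), (0, np.float64(0.67)), (0.1, np.float64(0.78)), (0.2, np.float64(0.62)), (0.3, np.float64(0.61))]
0.15 [(-0.4, np.float64(0.93)), (-0.3, np.float64(0.93)), (-0.2, np.float64(0.89)), (-0.1, np.float64(0.68)), (0, np.float64(0.93)), (0.1, np.float64(0.78)), (0.2, np.float64(0.93)), (0.3, np.float64(0.84))]
0.25 [(-0.4, None), (-0.3, None), (-0.2, None), (-0.1, None), (0, None), (0.1, None), (0.2, None), (0.3, None)]
0.32 [(-0.4, np.float64(0.77)), (-0.3, np.float64(0.77)), (-0.2, np.float64(0.77)), (-0.1, np.float64(0.77)), (0, np.float64(0.77)), (0.1, np.float64(0.77)), (0.2, np.float64(0.77)), (0.3, np.float64(0.77))]
```

The near stack stands 117 mm high, so it is the short one. The far stack is 133 mm, so it is the tall one. Next I take close views with the wrist camera.

```bash
python3 - <<'E'
from bench import *
from h import *
rs={}
for n,p in dict(w1=(.56,-.30,.25),w2=(.50,-.24,.25),w3=(.50,.10,.25),w4=(.54,.16,.25)).items():
    move_to(p,[0,1,0,0]); r=get_image(n and "wrist"); np.savez(f"pics/{n}.npz",**r); rs[n]=r
s=state(); print(s["time"],s["joint_pos"].round(2))
r=get_image("scene"); np.savez("pics/scene1.npz",**r)
r=get_image("side"); np.savez("pics/side1.npz",**r)
for n in rs:
    W=cloud(rs[n]); print(n,W[210,280].round(3))
cv2.imwrite("pics/wr.png",np.hstack([cv2.resize(rs[n]["frame"],(400,300)) for n in("w1","w3")]))
Z,C=topdown([rs["w3"],rs["w4"]],(.38,.62),(.02,.27),.0005)
Zc=cv2.applyColorMap(np.clip(Z/.045*255,0,255).astype(np.uint8),cv2.COLORMAP_JET)
cv2.imwrite("pics/cad.png",cv2.resize(np.hstack([C,Zc]),(800,384)))
E
```

```text
4.175 [ 0.23 -0.    1.29 -0.    1.85  1.8 ]
w1 [ 0.514 -0.291 -0.   ]
w2 [ 0.454 -0.231 -0.001]
w3 [0.459 0.108 0.013]
w4 [0.498 0.169 0.012]
```

View pics/wr.png

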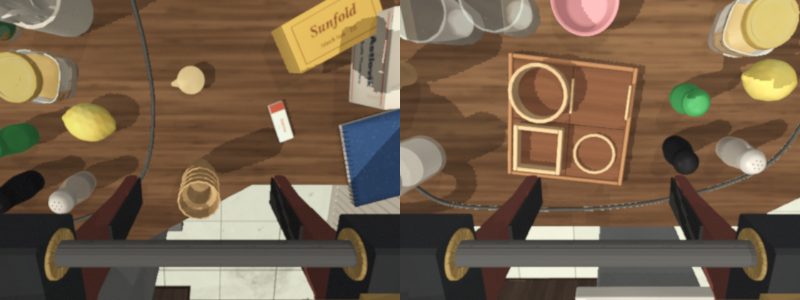

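View pics/cad.png

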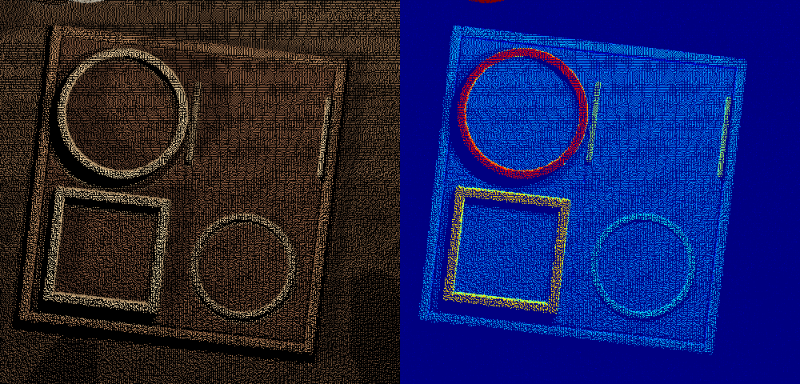

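Wrist view: creamer at about (190,80) with its tab to the left, stick (281,121) with its red end up, wafer stack (199,190), shaker (72,190). In the caddy map the round pocket is far-left, the stick rest far-right (stops along y), the square pocket near-left and the dish near-right. The caddy is yawed about 6°.

```bash
cat > fit.py <<'E'
from h import *
def pts(r,x,y,z):
    W=cloud(r).reshape(-1,3); return W[(W[:,0]>x[0])&(W[:,0]<x[1])&(W[:,1]>y[0])&(W[:,1]<y[1])&(W[:,2]>z[0])&(W[:,2]<z[1])]
def box(p):
    (c,s,a)=cv2.minAreaRect(p[:,:2].astype(np.float32)); return np.round(c,4),np.round(s,4),round(a,1)
def circ(p):
    c,rr=cv2.minEnclosingCircle(p[:,:2].astype(np.float32)); return np.round(c,4),round(rr,4)
def top(p): return np.percentile(p[:,2],[50,95]).round(4)
E
python3 - <<'E'
from fit import *
L=lambda n:dict(np.load(f"pics/{n}.npz"))
for n in("w3","w4","side1"):
    r=L(n)
    p=pts(r,(.49,.62),(.13,.27),(.034,.046)); print(n,"round",circ(p),top(p))
    p=pts(r,(.41,.51),(.15,.27),(.026,.036)); print(n,"square",box(p),top(p))
    p=pts(r,(.41,.50),(.07,.16),(.0145,.022)); print(n,"dish",circ(p),top(p))
    p=pts(r,(.49,.59),(.04,.155),(.0185,.028)); print(n,"stops",box(p),top(p))
    p=pts(r,(.38,.62),(.02,.27),(.010,.05)); print(n,"caddy",box(p))
    for nm,x,y in(("resttop",(.52,.57),(.07,.13)),("sqfloor",(.44,.48),(.19,.22)),("dishfl",(.44,.47),(.1,.13)),("rdfl",(.53,.56),(.18,.21))):
        p=pts(r,x,y,(0,.03)); print("  ",nm,top(p))
for n in("w1","w2","side1","scene1"):
    r=L(n)
    p=pts(r,(.59,.66),(-.33,-.23),(.015,.03)); print(n,"cream",box(p),circ(p),top(p))
    p=pts(r,(.51,.61),(-.47,-.37),(.004,.02)); print(n,"stick",box(p),top(p))
    p=pts(r,(.42,.52),(-.36,-.25),(.110,.13)); print(n,"waf",len(p)>3 and (circ(p),top(p)))
    p=pts(r,(.42,.52),(-.36,-.25),(.090,.13)); print(n,"waf",len(p)>3 and (circ(p),top(p)))
    p=pts(r,(.41,.50),(-.15,-.06),(.072,.10)); print(n,"shak",len(p)>3 and (circ(p),top(p)))
r=L("side1");p=pts(r,(.52,.62),(.32,.45),(.12,.15));print("tall",circ(p),top(p))
E
```

```text
w3 round (array([0.5491, 0.1932]), 0.0409) [0.0394 0.0409]
w3 square (array([0.4638, 0.2035]), array([0.0724, 0.0725]), 83.3) [0.0296 0.0309]
w3 dish (array([0.4436, 0.1171]), 0.0525) [0.0166 0.0179]
w3 stops (array([0.5396, 0.1113]), array([0.0921, 0.0497]), 83.3) [0.0234 0.0252]
w3 caddy (array([0.5014, 0.1557]), array([0.1864, 0.1859]), 83.4)
   resttop [0.0119 0.0132]
   sqfloor [0.0118 0.0131]
   dishfl [0.0119 0.0133]
   rdfl [0.0118 0.0131]
w4 round (array([0.5491, 0.1935]), 0.0409) [0.0395 0.0409]
w4 square (array([0.4639, 0.2035]), array([0.072 , 0.0724]), 83.4) [0.0296 0.031 ]
w4 dish (array([0.4409, 0.1144]), 0.0525) [0.0165 0.0181]
w4 stops (array([0.5396, 0.1109]), array([0.091 , 0.0495]), 83.4) [0.0235 0.025 ]
w4 caddy (array([0.5014, 0.1558]), array([0.1864, 0.186 ]), 83.3)
   resttop [0.0119 0.0132]
   sqfloor [0.0119 0.0132]
   dishfl [0.0119 0.0131]
   rdfl [0.0118 0.0131]
side1 round (array([0.5628, 0.1983]), 0.0588) [0.0383 0.0409]
side1 square (array([0.4677, 0.2015]), array([0.0781, 0.086 ]), 84.8) [0.0293 0.0321]
side1 dish (array([0.4468, 0.111 ]), 0.0513) [0.
[... 1317 characters left out ...]
 ((array([ 0.4833, -0.2925]), 0.0277), array([0.114 , 0.1169]))
side1 waf ((array([ 0.4826, -0.2923]), 0.0278), array([0.1029, 0.1157]))
side1 shak ((array([ 0.4582, -0.1006]), 0.0172), array([0.0834, 0.0888]))
scene1 cream (array([ 0.6317, -0.2831]), array([0.0376, 0.0183]), 73.3) (array([ 0.6248, -0.281 ]), 0.0189) [0.0168 0.0197]
scene1 stick (array([ 0.5581, -0.4161]), array([0.0654, 0.0309]), 15.1) [0.0065 0.0091]
scene1 waf ((array([ 0.4823, -0.2945]), 0.0285), array([0.1123, 0.1152]))
scene1 waf ((array([ 0.4819, -0.2936]), 0.0294), array([0.1022, 0.114 ]))
scene1 shak ((array([ 0.4553, -0.1018]), 0.0175), array([0.0818, 0.0877]))
tall (array([0.5701, 0.3992]), 0.0306) [0.126  0.1305]
```

```bash
cat > rob.py <<'E'
from bench import *
from fit import *
YC=-6.65  # caddy yaw, deg
def quat(deg): a=np.radians(deg)/2; return [0,np.cos(a),np.sin(a),0]   # tool down, tool x at yaw deg; jaws along yaw-90
def go(x,y,tip,deg,up=.25):
    "over, then straight down to fingertip height"
    move_to([x,y,up],quat(deg)); move_l([x,y,tip+.008+.03],.2); move_l([x,y,tip+.008],.05)
def lift(up=.25):
    p=state()["ee_pos"]; move_l([p[0],p[1],p[2]+.03],.06); move_l([p[0],p[1],up],.25)
def pick(x,y,tip,deg,up=.25):
    go(x,y,tip,deg,up); close(); hold(.2); g0=state()["finger_gap"]; lift(up); s=state(); print("gap",round(g0,4),round(s["finger_gap"],4),"F",s["ft_force"].round(1),"t",round(s["time"],1))
def place(x,y,tip,deg,up=.25):
    go(x,y,tip,deg,up); hold(.2); print("F",state()["ft_force"].round(1)); gripper_open(); hold(.2); lift(up); print("t",round(state()["time"],1))
E
python3 - <<'E'
from rob import *
L=lambda n:dict(np.load(f"pics/{n}.npz"))
for n in("w1","w2"):
    p=pts(L(n),(.59,.66),(-.33,-.23),(.015,.03))[:,:2]; c=np.array(circ(p)[0]); 
    f=p[np.argmax(np.linalg.norm(p-p.mean(0),axis=1))]; d=f-c
    print("tab dir",np.degrees(np.arctan2(d[1],d[0])), "cup ctr",c-d/np.linalg.norm(d)*.0045, "mean",p.mean(0))
# clearance: highest scene points within gripper-body footprint
A=np.vstack([pts(L(n),(.2,.9),(-.7,.6),(.03,.3)) for n in("w1","w2","side1","w3","w4")])
for nm,x,y,ps in(("shaker",.4626,-.0978,90),("waf",.4848,-.2918,0),("cream",.6243,-.2744,0),("stick",.5621,-.4167,21.2),("sq",.4638,.2035,YC),("rd",.5491,.1934,YC),("dish",.4537,.118,90+YC),("rest",.539,.108,90+YC)):
    a=np.radians(ps); d=A[:,:2]-[x,y]; u=d@[np.cos(a),np.sin(a)]; v=d@[np.sin(a),-np.cos(a)]
    o=[]
    for lo,hi,b in((-.045,.045,.095),(.045,.12,.05)): 
        k=(u>lo)&(u<hi)&(abs(v)<b); o.append(A[k][:,2].max().round(3) if k.any() else 0)
    print(nm,"body/cam-side max z",o)
pick(.4626,-.0978,.035,90)
place(.4638,.2035,.048,YC)
r=get_image("wrist"); cv2.imwrite("pics/p1.png",r["frame"]); p=pts(r,(.40,.53),(.14,.27),(.085,.12)); print(circ(p) if len(p) else None,top(p))
E
```

```text
tab dir 105.0406466182446 cup ctr [ 0.62546777 -0.27874584] mean [ 0.62524246 -0.27754537]
tab dir 105.43977410725019 cup ctr [ 0.62549801 -0.2787376 ] mean [ 0.6251324  -0.27743308]
shaker body/cam-side max z [np.float64(0.091), np.float64(0.092)]
waf body/cam-side max z [np.float64(0.3), np.float64(0.3)]
cream body/cam-side max z [0, 0]
stick body/cam-side max z [np.float64(0.3), np.float64(0.058)]
sq body/cam-side max z [np.float64(0.296), np.float64(0.3)]
rd body/cam-side max z [np.float64(0.3), np.float64(0.112)]
dish body/cam-side max z [np.float64(0.3), np.float64(0.042)]
rest body/cam-side max z [np.float64(0.3), np.float64(0.3)]
gap 0.0389 0.0392 F [-1.1 -0.2 -2. ] t 10.4
F [ 0.  -0.2 -0.4]
t 16.9
(array([0.4647, 0.203 ]), 0.0174) [0.0977 0.1008]
```

```bash
python3 - <<'E'
from rob import *
A=pts(dict(np.load("pics/side1.npz")),(.2,.9),(-.7,-.2),(.03,.3))
a=np.radians(21.2); d=A[:,:2]-[.5621,-.4167]; u=d@[np.cos(a),np.sin(a)]; v=d@[np.sin(a),-np.cos(a)]
for lo,hi,b in((-.045,.045,.095),(.045,.12,.05)): k=(u>lo)&(u<hi)&(abs(v)<b); print("stick clr",A[k][:,2].max() if k.any() else 0)
pick(.4848,-.2918,.066,0)
r=get_image("side"); cv2.imwrite("pics/p2a.png",r["frame"])
place(.5491,.1934,.079,YC)
r=get_image("wrist"); cv2.imwrite("pics/p2.png",r["frame"]); p=pts(r,(.50,.61),(.14,.25),(.105,.15)); print(circ(p) if len(p) else None,top(p))
p=pts(r,(.40,.50),(.14,.27),(.085,.12)); print("shaker",circ(p) if len(p) else None)
E
```

```text
stick clr 0
stick clr 0.05748427234087927
gap 0.0502 0.0501 F [ 0.  -0.4 -1.5] t 22.6
F [-0.7  0.4  0.2]
t 28.5
(array([0.5492, 0.1942]), 0.0267) [0.1132 0.1282]
shaker (array([0.4658, 0.2031]), 0.0172)
```

View pics/p2.png

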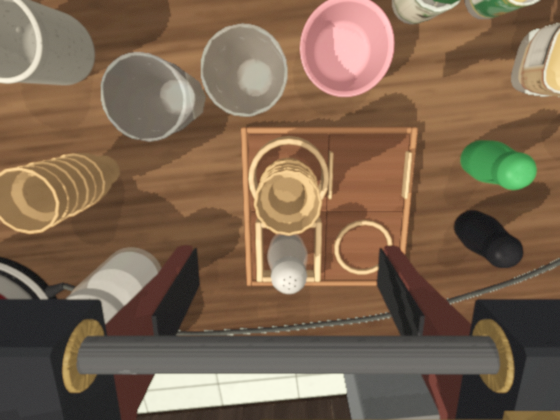

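The wrist view shows the wafer stack upright in the round pocket (287,197) and the shaker upright in the square pocket (288,265). The creamer is next.

```bash
python3 - <<'E'
from rob import *
pick(.6255,-.2787,.008,105,.22)
place(.4535,.116,.021,90+YC)
move_to([.50,.10,.25],quat(0)); r=get_image("wrist"); cv2.imwrite("pics/p3.png",r["frame"][100:300,200:480]); p=pts(r,(.41,.50),(.07,.16),(.023,.05)); print(circ(p) if len(p) else None,top(p))
E
```

```text
gap 0.0362 0.0359 F [-0.1  0.3 -1.4] t 35.2
F [-0.8 -0.1  0.4]
t 41.5
(array([0.4566, 0.1206]), 0.0241) [0.0309 0.0322]
```

View pics/p3.png

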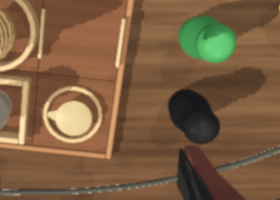

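The creamer sits lid up inside the dish (72,116 in the crop), tab pointing left, within about 3–4 mm of centre. The stick is last.

```bash
python3 - <<'E'
from rob import *
pick(.5621,-.4167,.0035,21.2,.22)
place(.539,.108,.0185,90+YC)
move_to([.50,.10,.25],quat(0)); r=get_image("wrist"); cv2.imwrite("pics/p4.png",cv2.resize(r["frame"][60:300,200:480],None,fx=2,fy=2)); p=pts(r,(.525,.57),(.071,.141),(.0155,.03)); print(box(p) if len(p) else None,top(p))
for n,x,y,z in(("round",(.50,.61),(.14,.25),(.105,.15)),("shaker",(.40,.50),(.14,.27),(.085,.12)),("cream",(.41,.50),(.07,.16),(.023,.05))):
    p=pts(r,x,y,z); print(n,circ(p),top(p))
r=get_image("side"); cv2.imwrite("pics/p5.png",r["frame"])
for n,x,y,z in(("tall",(.52,.62),(.32,.45),(.12,.15)),("disp",(.38,.50),(.3,.45),(.12,.15))): p=pts(r,x,y,z); print(n,circ(p),top(p)); p=pts(dict(np.load("pics/side1.npz")),x,y,z); print(" before",circ(p))
E
```

```text
gap 0.0217 0.0215 F [0.3 0.3 0.2] t 49.3
F [-0.1  0.1  0.4]
t 56.1
(array([0.5401, 0.1076]), array([0.0618, 0.0221]), 83.2) [0.0203 0.0216]
round (array([0.5491, 0.1939]), 0.0269) [0.1138 0.1281]
shaker (array([0.4653, 0.2026]), 0.0172) [0.0976 0.101 ]
cream (array([0.4552, 0.1208]), 0.024) [0.0309 0.0322]
tall (array([0.5924, 0.3926]), 0.0207) [0.1259 0.1316]
 before (array([0.5701, 0.3992]), 0.0306)
disp (array([0.4442, 0.388 ]), 0.0216) [0.1234 0.1367]
 before (array([0.4448, 0.3886]), 0.0207)
```

View pics/p4.png

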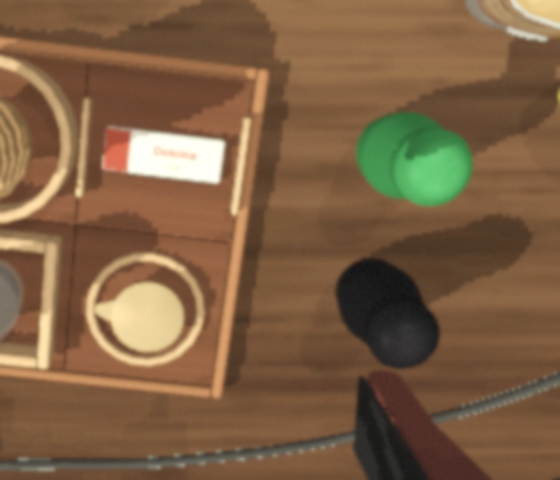

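View pics/p5.png

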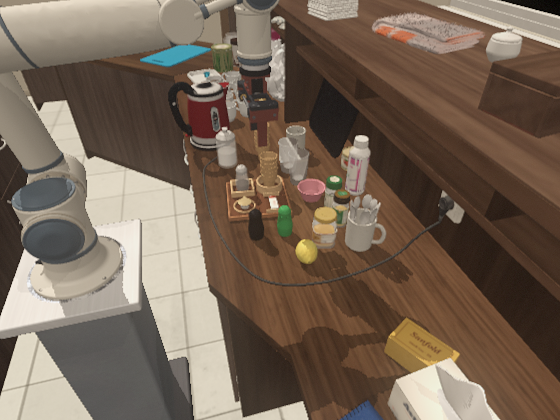

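Close view: the stick lies flat between its stops (165,155 in the crop) and the creamer is in the dish (147,312). Side view: all four items are in the caddy and the dispenser stands at (226,150). The gripper hides the tall stack there, so I check it with the wrist camera before handing in.

```bash
python3 - <<'E'
from rob import *
for n in("w4",None):
    if n: r=dict(np.load("pics/w4.npz"))
    else: move_to([.54,.16,.25],quat(0)); r=get_image("wrist")
    p=pts(r,(.50,.64),(.32,.47),(.10,.15)); print("tall",circ(p),top(p))
job_done(); print(state()["time"])
E
```

```text
tall (array([0.5946, 0.3595]), 0.057) [0.1125 0.1298]
tall (array([0.5943, 0.3604]), 0.0572) [0.1124 0.1298]
the job is handed in; nothing more can be done
the job is handed in; nothing more can be done
```

I put all four items in their places in the order asked and handed the job in. The last clock reading before that was about 56 s, well inside the 106 s limit.

| Item | Place | Last check |
|---|---|---|
| Shaker | Square pocket | Upright, about 2 mm off centre |
| Shorter wafer stack (measured 117 mm) | Round pocket | Upright, less than 1 mm off centre |
| Cream cup | Shallow dish | Lid up, about 3 mm off centre by the middle of its length |
| Sugar sachet | Rest, stop to stop | Flat and aligned with the rest, about 1 mm off centre |

- **Things left standing:** The taller stack and the dispenser were never touched. The dispenser's reading before and after agrees within 1 mm.
- **Disagreeing check:** One side-view reading of the taller stack was about 23 mm off because the gripper hid it. A repeat from the same wrist-camera pose as before the work agreed within 1 mm. That reading also took in something next to the stack, so it shows that nothing moved but does not give the stack's exact position.
- **Other difference:** The shaker was gripped at 39 mm where the text gives 44 mm across. It made no difference to the placing.

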